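# Build the inspection bridge and set the casting on it

## Robot

A 7-joint arm with a two-finger parallel gripper is mounted at the origin on a cart in front of the work surface, level with it; the furniture and walls round the work are solid. World frame = base frame: x ahead of the robot, y to its left, z up, the work surface at z = 0. Lengths are in m, angles in rad, forces in N, time in s.
With the tool pointing down it reaches from about 0.425 to 0.875 m from the base axis. Payload 8.4 kg.
Tool frame: the origin (TCP) lies midway between the tips of the shut fingers; the grasp point (between the pads) lies 19 mm behind it (grasp_offset is the distance from the TCP to the grasp point, in m); x points along the fingers, z is the direction in which the jaws open and shut, and the axes are right-handed (so a half turn about x gives the same grasp; the last joint's range is limited). The gripper opens to 85 mm and grips with 20 to 120 N. Pads are 22 mm wide; open, the fingers measure 114 mm over their backs; the gripper's body (76 mm by 85 mm) begins 54 mm behind the grasp point. The pads swing forward as they close: fully open they stand 13 mm farther back than shut.
Start: joints at [-1.245, 0.333, 0.04, 1.465, -0.013, 1.343, -0.059], TCP at [0.268, 0.592, 0.231] pointing down, gripper open.
Joint ranges: [-2.58, 2.58], [-0.38, 2.09], [-1.3, 1.39], [0.25, 2.4], [-1.5, 4.64], [0.08, 2.09], [-2.65, 2.65]. Speed limits (rad/s): [2.22, 2.22, 2.79, 2.79, 3.14, 3.14, 3.14].

## Interface

Orientations are given as a 3x3 rotation matrix whose columns are the frame's x, y, z axes.
In Python, from station import * gives the robot as it stands. The module is installed in compiled form; this text tells all that it offers.
- The arm moves only by the shell command python3 -m jog 'ROWS' [FORCE]. ROWS is JSON, a list of rows, each a list of 3 entries, a list of its own where there are three numbers: the opening, from 0 (shut) to 1 (fully open), then the shift along the world's x, y, z in m, then the turn about the world's z in degrees. A call has 1 to 5 rows; each row shifts and turns the commanded pose from where the row before left it; what a row does not reach is not made up. A row lasts 1/12 s, in which the tool goes at most 41.7 mm and 7.16 degrees, less where a joint would pass 70% of its speed; a pose out of reach is approached as far as the arm can. A call with a gripper value outside its range is refused whole. The fingers move at their own pace and stop on an object; FORCE is the grip in N (left out, the last holds). Time passes only in rows, so rows that do not move let the fingers close. It gives the time, the measured TCP pose, the force and the opening at its end, in the units of the state.
- get_obs(): the state, without advancing time (a new reading comes with each control period).
- grab_frame(name): name is "scene" or "top" or "wrist"; returns a dict with "pixels" (384x512x3 uint8, red, green, blue), "camera_matrix" (3x3 intrinsics, pixels), "dist" ([k1, k2, p1, p2, k3] as OpenCV has them; the pictures are not rectified), "extrinsics" (4x4, takes a point from camera to world coordinates). Camera axes: x right, y up, looking along -z (the intrinsics and any distortion apply to the point x, -y, -z); pixel columns grow to the right and rows downward; lengths in m; the calibration is good to about 2 mm. A picture is of the moment at which its call begins. There is no depth.
- sign_off(): hands the job in, once; it reports no verdict.
The state is a dict: "time": time; "q": joint angles; "dq": joint speeds; "joint_torque": joint torques, N m; "tcp_pos": TCP position; "eef_rot": TCP orientation; "ft_force": force on the tool from outside, world axes, zero at the start; "wrist_torque": the same for the moment, N m; "width": finger opening in m.
Only numpy, scipy, OpenCV 4.12 (cv2) and the standard library are available. Lean on these libraries where they do the work, as an engineer would, in place of code of your own. Each camera call takes 0.05 s, during which the arm holds its last target. There are 200 camera calls.

## Task

Build a raised rest for inspecting the casting: first stand the two V-blocks upright and square on the pads of the base plate, the red-marked one centred on the red pad and the blue-marked one on the blue pad, then lay the steel block flat across both V-blocks, centred over the plate and in line with the two pads. Last, lay the grey eight-sided casting flat on the middle of the steel block, lengthwise along it. Leave the brown abrasive block and the solder spool where they are.

Things in the scene. Friction and masses are not known exactly. Their poses are not given: they have to be found in the camera images.
- base_plate: Bright flat aluminium plate, 110 (own x) x 170 (own y) x 12 mm, fixed to the bench, with a red and a blue rest pad on it (pad centres 62 mm apart along the plate's y). Origin: centre of its underside, at bench level (z = 0), midway between the two pads.
- pad_red: Red square rest pad, 46 x 46 x 5 mm, fixed on the base plate, 31 mm from the plate's centre along the plate's long (own y) axis, its sides parallel to the plate's; the two pads may be either way round. Origin: centre of its underside, on the plate 12 mm above the bench; its top face is 17 mm above the bench.
- pad_blue: Blue square rest pad, 46 x 46 x 5 mm, fixed on the base plate, 31 mm from the plate's centre along the plate's long (own y) axis, its sides parallel to the plate's; the two pads may be either way round. Origin: centre of its underside, on the plate 12 mm above the bench; its top face is 17 mm above the bench.
- v_block_red: V-block of dark steel standing on end, 36 (own x) x 38 (own y) x 40 mm high, about 0.24 kg, with two red paint bars on its top end (beside the groove) and a red stripe near the top of both its flat +y and -y faces; a V groove runs up one x face, so grip it across y (38 mm). Origin: centre of its underside, z up. Loose.
- v_block_blue: V-block of dark steel standing on end, 36 (own x) x 38 (own y) x 40 mm high, about 0.24 kg, with two blue paint bars on its top end (beside the groove) and a blue stripe near the top of both its flat +y and -y faces; a V groove runs up one x face, so grip it across y (38 mm). Origin: centre of its underside, z up. Loose.
- steel_block: Brownish grey ground steel block lying flat, 36 (own x) x 88 (own y) x 30 mm high, about 0.62 kg, with bored holes in its top; grip it across x (36 mm). Origin: centre of its underside, z up. Loose.
- casting: Light grey eight-sided casting lying flat, 36 (own x) x 55 (own y) x 14 mm high, about 0.12 kg, with a small hole in its top; its two long middle sides are flat, grip it across x (36 mm). Origin: centre of its underside, z up. Loose.
- brown_block: Bystander: plain brown rubbery abrasive block, 34 (own x) x 62 (own y) x 20 mm high. Not used in the job. Origin: centre of its underside. Loose.
- spool: Bystander: spool of solder wire with blue flanges, standing on a flange, 50 mm across, 36 mm high. Not used in the job. Origin: centre of its underside. Loose.
There are look-alikes about, which are no part of the job. Leave any orange or purple look-alike of the steel_block alone.

How it is judged:
By the outcome, as a careful person would: the job done as asked, in the order asked, and still so for the second after the job is handed in, with the robot touching nothing.
It also fails if it takes over 112 s, if anything falls off the work surface, if the arm or the gripper's body presses on something with over 40 N, if the wrist force passes 120 N, or if a joint passes its speed limit or range.

## Working session

There is one attempt and no reset: what is moved stays moved. The work goes in short steps, Python scripts to look and compute and a shell command to move; the robot and the scene stay as the last step left them, time stands still between calls to the robot, and variables do not carry over. Pictures are saved under pics/ and viewed, about 12 in all and at most 16, crops included, and the job is handed in when it is done.

```bash
mkdir -p pics; cat > h.py <<'E'
import numpy as np, cv2, json
from station import *
def grab(name):
    f=grab_frame(name); np.savez(f'last_{name}.npz',**{k:np.array(v) for k,v in f.items()}); return f
def load(name): return dict(np.load(f'last_{name}.npz'))
def save(img,fn): cv2.imwrite('pics/'+fn,cv2.cvtColor(img,cv2.COLOR_RGB2BGR))
def ray(f,uv):
    n=cv2.undistortPoints(np.array(uv,float).reshape(-1,1,2),np.array(f['camera_matrix']),np.array(f['dist'])).reshape(-1,2)
    E=np.array(f['extrinsics']); d=np.c_[n[:,0],-n[:,1],-np.ones(len(n))]@E[:3,:3].T
    return E[:3,3],d
def onz(f,uv,z):
    o,d=ray(f,uv); return o+d*((z-o[2])/d[:,2])[:,None]
def proj(f,P):
    E=np.array(f['extrinsics']); c=(np.array(P,float).reshape(-1,3)-E[:3,3])@E[:3,:3]; c=c*[1,-1,-1]
    return cv2.projectPoints(c,np.zeros(3),np.zeros(3),np.array(f['camera_matrix']),np.array(f['dist']))[0].reshape(-1,2)
E
python3 - <<'E'
from h import *
o=get_obs(); print({k:np.round(v,3).tolist() for k,v in o.items()})
for n in ['top','scene']:
    f=grab(n); save(cv2.resize(f['pixels'],(800,600)),n+'0.png'); print(n,np.round(f['extrinsics'],3).tolist())
E
```

```text
{'time': 0.0, 'q': [-1.245, 0.334, 0.04, 1.466, -0.013, 1.343, -0.058], 'dq': [0.002, 0.0, 0.001, 0.002, 0.002, 0.003, 0.0], 'joint_torque': [0.0, -65.853, 1.365, -40.558, 0.017, 0.012, 0.0], 'tcp_pos': [0.268, 0.592, 0.23], 'eef_rot': [[-0.001, -0.911, 0.412], [-0.002, 0.412, 0.911], [-1.0, -0.0, -0.002]], 'ft_force': [0.539, 0.734, 0.537], 'wrist_torque': [0.021, -0.006, -0.071], 'width': 0.085}
top [[0.013, 0.995, -0.096, 0.356], [-1.0, 0.015, 0.015, 0.016], [0.016, 0.096, 0.995, 1.316], [0.0, 0.0, 0.0, 1.0]]
scene [[-0.492, 0.352, -0.796, -0.396], [-0.87, -0.206, 0.447, 0.492], [-0.007, 0.913, 0.408, 0.489], [0.0, 0.0, 0.0, 1.0]]
```

View pics/top0.png

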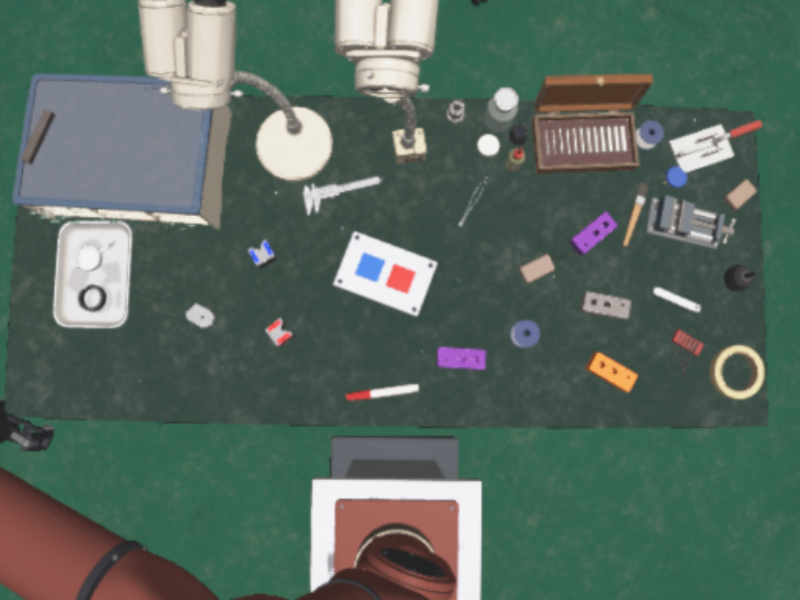

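View pics/scene0.png

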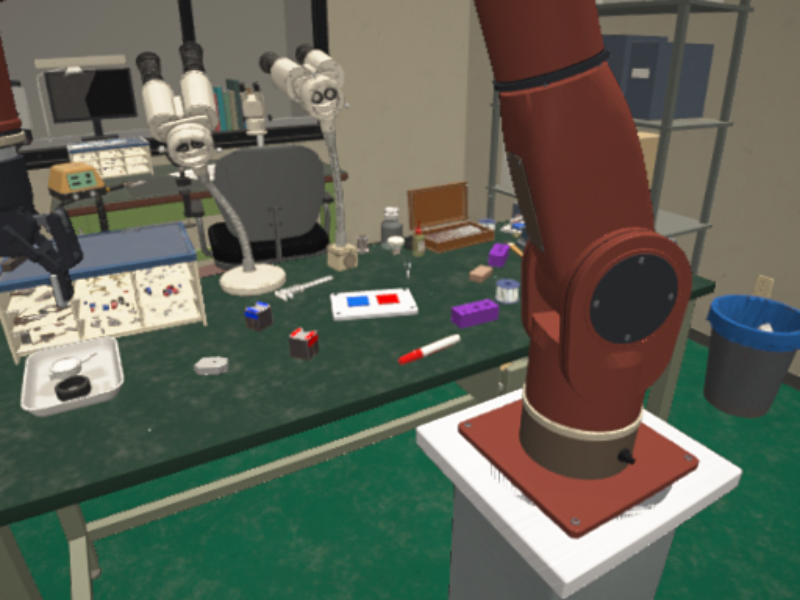

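```bash
cat > m0.py <<'E'
from h import *
f=load('top'); im=f['pixels']; hsv=cv2.cvtColor(im,cv2.COLOR_RGB2HSV)
H,S,V=[hsv[...,i].astype(int) for i in range(3)]
print(f['camera_matrix'].tolist(),f['dist'].tolist())
M={'red':((H<8)|(H>172))&(S>140)&(V>100),'blue':(H>100)&(H<125)&(S>140)&(V>100),'bright':(V>190)&(S<40),'grey':(V>105)&(S<50)}
Z={'red':.04,'blue':.04,'bright':.012,'grey':.03}
for k,m in M.items():
    n,l,st,c=cv2.connectedComponentsWithStats(m.astype(np.uint8))
    for i in range(1,n):
        if st[i,4]<25 or not(130<c[i,1]<270): continue
        pts=np.argwhere(l==i)[:,::-1].astype(np.float32)
        r=cv2.minAreaRect(pts); p=onz(f,[c[i],r[0]],Z[k])
        b=onz(f,cv2.boxPoints(r),Z[k]); e=b[1]-b[0]; g=b[2]-b[1]
        print(k,st[i,4],np.round(c[i],1),'xy',np.round(p[0,:2],4),'rect',np.round(p[1,:2],4),'sides',np.round([np.linalg.norm(e),np.linalg.norm(g)],3),'ang',np.round(np.degrees([np.arctan2(e[1],e[0]),np.arctan2(g[1],g[0])]),1))
E
python3 m0.py; python3 - <<'E'
from h import *
f=load('top')['pixels']
def c(u,v,w=50,h=38): 
    u=int(u*.64);v=int(v*.64); return cv2.resize(f[v-h//2:v+h//2,u-w//2:u+w//2],(400,300),interpolation=cv2.INTER_CUBIC)
save(np.vstack([np.hstack([c(262,252),c(278,332)]),np.hstack([c(200,316),c(607,305)])]),'crops.png')
E
```

```text
[[444.14659024212796, 0.0, 256.04377495473074], [0.0, 444.14659024212796, 193.8489118328579], [0.0, 0.0, 1.0]] [-0.12370344234880078, 0.0, 0.0, 0.0, 0.0]
red 179 [255.9 178. ] xy [ 0.5258 -0.0016] rect [ 0.5259 -0.0017] sides [0.039 0.038] ang [ -20.8 -111.1]
red 66 [229.  252.7] xy [0.3097 0.0725] rect [0.3093 0.073 ] sides [0.04  0.013] ang [ -77.9 -167.7]
blue 176 [236.3 170.7] xy [0.5462 0.0555] rect [0.5463 0.0555] sides [0.039 0.039] ang [ -19.3 -109.9]
bright 317 [ 62.  136.1] xy [0.6505 0.5911] rect [0.651  0.5895] sides [0.017 0.223] ang [  1.8 -92.8]
bright 28 [450.5 136.6] xy [ 0.6691 -0.6025] rect [ 0.6692 -0.6025] sides [0.006 0.043] ang [ -16.7 -101.9]
bright 145 [115.3 139.5] xy [0.6408 0.4234] rect [0.6411 0.4242] sides [0.015 0.106] ang [ -0.9 -93.9]
bright 156 [ 40.6 182. ] xy [0.5086 0.6498] rect [0.518 0.648] sides [0.082 0.217] ang [ -74.3 -160. ]
bright 2278 [ 61.2 174.3] xy [0.533  0.5858] rect [0.5302 0.5867] sides [0.203 0.138] ang [  0.3 -93.1]
bright 1586 [246.3 174.7] xy [0.5389 0.0265] rect [0.5394 0.0267] sides [0.11  0.171] ang [ -19.1 -109.9]
bright 35
[... 1286 characters left out ...]
34 -0.2603] rect [ 0.5551 -0.2613] sides [0.057 0.029] ang [ -62.7 -153.7]
grey 202 [432.8 191.2] xy [ 0.4964 -0.5314] rect [ 0.4961 -0.5317] sides [0.019 0.102] ang [ -25.7 -112.5]
grey 375 [388.2 195. ] xy [ 0.483  -0.3935] rect [ 0.4831 -0.3933] sides [0.039 0.091] ang [-11.5 -99.5]
grey 211 [127.8 201.8] xy [0.4516 0.3715] rect [0.452  0.3713] sides [0.038 0.055] ang [ -24.8 -115.2]
grey 87 [176.5 212.8] xy [0.422  0.2272] rect [0.4239 0.2235] sides [0.039 0.038] ang [ -51.  -140.7]
grey 39 [328.9 215.9] xy [ 0.4193 -0.2159] rect [ 0.4194 -0.2168] sides [0.015 0.043] ang [ -69.8 -160.2]
grey 197 [252.1 249.7] xy [0.3189 0.0064] rect [0.3192 0.0054] sides [0.091 0.019] ang [ -82.1 -172.2]
```

View pics/crops.png

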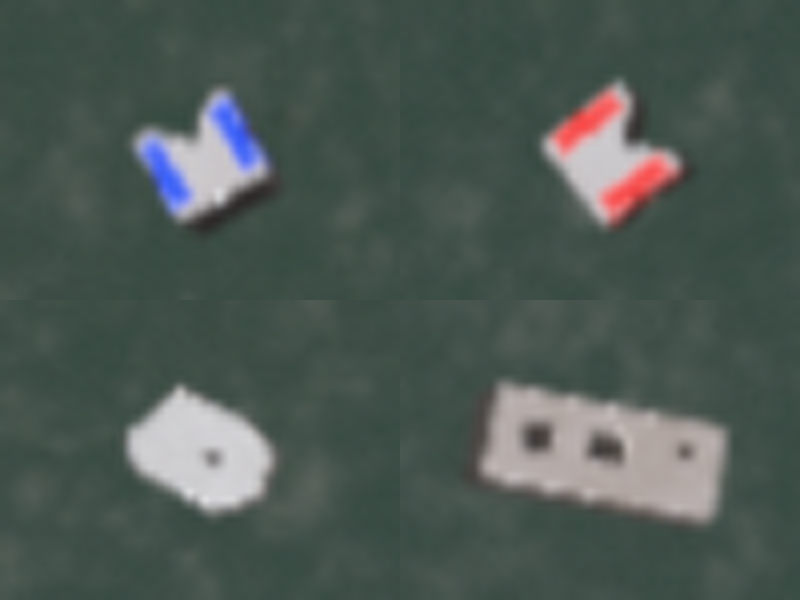

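```bash
cat > m1.py <<'E'
from h import *
import sys
def masks(im):
    hsv=cv2.cvtColor(im,cv2.COLOR_RGB2HSV); H,S,V=[hsv[...,i].astype(int) for i in range(3)]
    red=((H<8)|(H>172))&(S>140)&(V>100); blue=(H>100)&(H<125)&(S>140)&(V>100); grey=(V>105)&(S<60)
    return red,blue,grey
def rect(f,m,z,near=None,rad=.05,minpx=20):
    """min-area rectangle (world, plane z) of the mask part near a point: centre, sides, angle of the long side"""
    vu=np.argwhere(m); P=onz(f,vu[:,::-1],z)[:,:2]
    if near is not None: P=P[np.linalg.norm(P-near,axis=1)<rad]
    c,(w,h),a=cv2.minAreaRect(P.astype(np.float32))
    return np.array(c),(w,h),a,P
E
python3 - <<'E'
from m1 import *
f=load('top'); r,b,g=masks(f['pixels'])
k=np.ones((2,2),np.uint8)
for n,m,z,near,rad in [('vred',r|g,.04,(.422,.227),.035),('vblue',b|g,.04,(.572,.261),.035),('cast',g,.014,(.452,.375),.04),('steel',g,.03,(.483,-.3935),.06),('padR',r,.017,(.526,-.001),.05),('padB',b,.017,(.546,.055),.05),('plate',g|r|b,.012,(.539,.0267),.12)]:
    c,s,a,P=rect(f,m,z,near,rad); print(n,np.round(c,4),np.round(s,4),round(a,1),len(P))
for n,m,near in [('bars red',r,(.422,.227)),('bars blue',b,(.572,.261))]:
    P=rect(f,m,.04,near,.035)[3].astype(np.float32); _,l,c=cv2.kmeans(P,2,None,(3,50,1e-5),5,0)
    d=c[1]-c[0]; print(n,c.round(4).tolist(),np.linalg.norm(d).round(4),'y-axis',np.degrees(np.arctan2(d[1],d[0])).round(1))
w=grab('wrist'); o=get_obs(); E=w['extrinsics']; R=np.array(o['eef_rot']); 
print('cam in tool',np.round(R.T@(E[:3,3]-o['tcp_pos']),3).tolist(),np.round(R.T@E[:3,:3],2).tolist(),np.round(w['camera_matrix'],0).tolist()); save(w['pixels'],'w0.png')
E
```

```text
vred [0.4238 0.2224] [0.0394 0.0385] 38.3 128
vblue [0.571 0.259] [0.0391 0.0408] 31.4 121
cast [0.4533 0.3758] [0.0555 0.0382] 65.0 211
steel [ 0.4831 -0.3936] [0.0906 0.0391] 80.4 375
padR [ 0.5289 -0.002 ] [0.0389 0.0396] 69.2 179
padB [0.5497 0.0561] [0.0391 0.0394] 70.2 176
plate [0.5426 0.0358] [0.1937 0.1143] 70.2 2140
bars red [[0.41179999709129333, 0.21150000393390656], [0.43549999594688416, 0.23119999468326569]] 0.0308 y-axis 39.7
bars blue [[0.5795999765396118, 0.2460000067949295], [0.5630000233650208, 0.2718999981880188]] 0.0308 y-axis 122.7
cam in tool [-0.142, 0.078, -0.001] [[0.0, 0.31, -0.95], [0.0, 0.95, 0.31], [1.0, -0.0, 0.0]] [[291.0, 0.0, 254.0], [0.0, 291.0, 191.0], [0.0, 0.0, 1.0]]
```

View pics/w0.png

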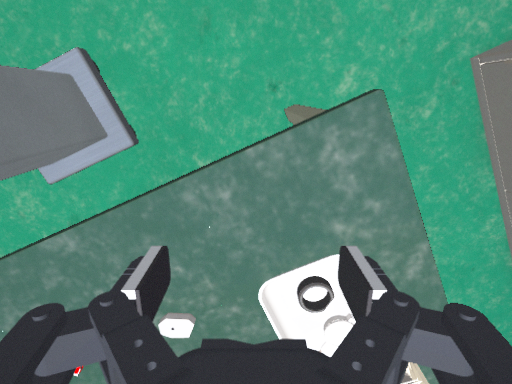

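```bash
python3 -m jog '[[1,[0.013,-0.031,0],-2],[1,[0.013,-0.031,0],-2],[1,[0.013,-0.031,0],-2],[1,[0.013,-0.031,0],-2],[1,[0.013,-0.031,0],-2]]' 60
python3 -m jog '[[1,[0.013,-0.031,0],-2],[1,[0.013,-0.031,0],-2],[1,[0.013,-0.031,-0.01],-2],[1,[0.013,-0.031,-0.01],-3],[1,[0.013,-0.031,-0.01],-3]]'
python3 -m jog '[[1,[0.013,-0.031,-0.02],-2],[1,[0.013,-0.029,-0.02],-2],[1,[0,0,0],0],[1,[0,0,0],0]]'
cat > see.py <<'E'
from m1 import *
import sys
# see.py PNG|- [name z x y rad]... : wrist picture; rectangles on plane z near x,y
w=grab('wrist'); o=get_obs(); R=np.array(o['eef_rot']); t=np.array(o['tcp_pos'])
j=np.degrees(np.arctan2(R[1,2],R[0,2])); print('t',round(o['time'],2),'tcp',t.round(4),'jaw',round(j%180,2),'tilt',R[:2,0].round(3),'w',round(o['width'],4),'F',np.round(o['ft_force'],1))
if sys.argv[1]!='-': save(w['pixels'],sys.argv[1])
r,b,g=masks(w['pixels'])
M={'r':r,'b':b,'g':g,'rg':r|g,'bg':b|g}
a=sys.argv[2:]
for i in range(0,len(a),5):
    z,x,y,rad=map(float,a[i+1:i+5])
    c,s,an,P=rect(w,M[a[i]],z,(x,y),rad); print(a[i],'c',c.round(4),'sides',np.round(s,4),'ang',round(an,2),'px',proj(w,[*c,z])[0].round(),'n',len(P),'off from tcp',(c-t[:2]).round(4))
E
python3 see.py w1.png rg 0.04 .4238 .2224 .035 r 0.04 .4238 .2224 .035
```

```text
time: 0.57
tcp_pos: [0.3332, 0.4355, 0.231]
eef_rot: [[-0.0, -0.825, 0.566], [-0.0, 0.566, 0.825], [-1.0, 0.0, -0.0]]
ft_force: [0.0, 0.3, 0.0]
width: 0.0855
time: 0.98
tcp_pos: [0.3982, 0.2806, 0.201]
eef_rot: [[0.0, -0.689, 0.725], [0.0, 0.725, 0.689], [-1.0, 0.0, 0.0]]
ft_force: [0.5, -0.1, -0.2]
width: 0.0852
time: 1.32
tcp_pos: [0.4238, 0.2201, 0.1603]
eef_rot: [[-0.002, -0.635, 0.772], [-0.001, 0.772, 0.635], [-1.0, 0.0, -0.002]]
ft_force: [1.1, 1.0, 0.5]
width: 0.0854
t 1.37 tcp [0.4237 0.222  0.1612] jaw 39.61 tilt [-0.001 -0.   ] w 0.0853 F [-1.   0.5  1.3]
rg c [0.4225 0.2238] sides [0.0388 0.0661] ang 38.33 px [256. 180.] n 1594 off from tcp [-0.0012  0.0017]
r c [0.4238 0.2212] sides [0.0376 0.0246] ang 37.63 px [255. 183.] n 379 off from tcp [ 0.0001 -0.0009]
```

View pics/w1.png

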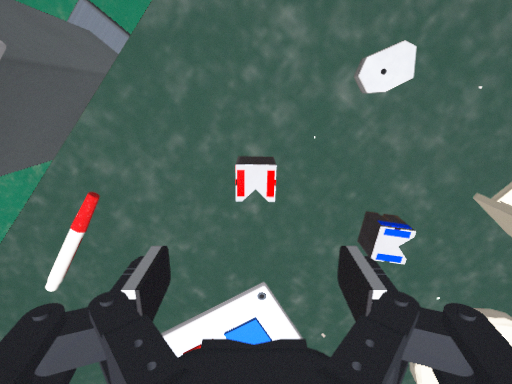

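```bash
python3 -m jog '[[1,[0,0,-0.036],-1.6],[1,[0,0,-0.036],0],[1,[0,0,-0.036],0],[1,[0,0,-0.03],0],[1,[0,0,-0.018],0]]'
python3 -m jog '[[1,[0,0,0],0],[0.3,[0,0,0],0],[0.2,[0,0,0],0],[0.2,[0,0,0],0],[0.2,[0,0,0],0]]' 60
python3 -m jog '[[0.2,[0,0,0],0],[0.2,[0,0,0],0],[0.2,[0,0,0],0]]'
```

```text
time: 1.78
tcp_pos: [0.4222, 0.2233, 0.0029]
eef_rot: [[-0.002, -0.619, 0.785], [-0.001, 0.785, 0.619], [-1.0, 0.0, -0.002]]
ft_force: [0.4, 0.0, -0.2]
width: 0.085
time: 2.2
tcp_pos: [0.4247, 0.2232, 0.0068]
eef_rot: [[0.002, -0.617, 0.787], [0.002, 0.787, 0.617], [-1.0, 0.0, 0.003]]
ft_force: [1.8, 1.2, -1.4]
width: 0.0384
time: 2.45
tcp_pos: [0.4247, 0.2231, 0.0069]
eef_rot: [[0.002, -0.617, 0.787], [0.002, 0.787, 0.617], [-1.0, 0.001, 0.003]]
ft_force: [-1.2, 0.2, 8.1]
width: 0.0372
```

```bash
python3 -m jog '[[0.2,[0,0,0.02],0],[0.2,[0,0,0.036],0],[0.2,[0,0,0.036],0],[0.2,[0.01,-0.02,0.02],-5],[0.2,[0.01,-0.023,0],-6]]'
python3 -m jog '[[0.2,[0.01,-0.023,0],-6],[0.2,[0.01,-0.023,0],-6],[0.2,[0.01,-0.023,0],-6],[0.2,[0.01,-0.023,0],-6],[0.2,[0.01,-0.023,0],-6]]'
python3 -m jog '[[0.2,[0.01,-0.023,0],-6],[0.2,[0.01,-0.023,0],-6],[0.2,[0.01,-0.02,0],-5],[0.2,[0,0,0],0],[0.2,[0,0,0],0]]'
python3 see.py w2.png r 0.017 .5289 -.002 .05 b .017 .5497 .0561 .05
```

```text
time: 2.87
tcp_pos: [0.4464, 0.1816, 0.1228]
eef_rot: [[0.007, -0.455, 0.891], [0.006, 0.891, 0.455], [-1.0, 0.002, 0.009]]
ft_force: [1.9, -0.1, -2.7]
width: 0.0369
time: 3.28
tcp_pos: [0.4942, 0.0631, 0.118]
eef_rot: [[0.001, 0.056, 0.998], [0.001, 0.998, -0.056], [-1.0, 0.001, 0.001]]
ft_force: [-0.3, 1.3, -2.2]
width: 0.037
time: 3.7
tcp_pos: [0.5241, -0.003, 0.1178]
eef_rot: [[0.0, 0.343, 0.939], [0.0, 0.939, -0.343], [-1.0, 0.0, 0.0]]
ft_force: [-0.6, 0.5, -2.4]
width: 0.0369
t 3.75 tcp [ 0.5237 -0.0017  0.1176] jaw 160.08 tilt [0.    0.001] w 0.0372 F [ 0.1  0.4 -3.2]
r c [ 0.5298 -0.0019] sides [0.0448 0.0453] ang 69.97 px [258. 187.] n 2595 off from tcp [ 0.006  -0.0001]
b c [0.5507 0.056 ] sides [0.0444 0.0455] ang 69.95 px [259. 114.] n 3265 off from tcp [0.0269 0.0577]
```

View pics/w2.png

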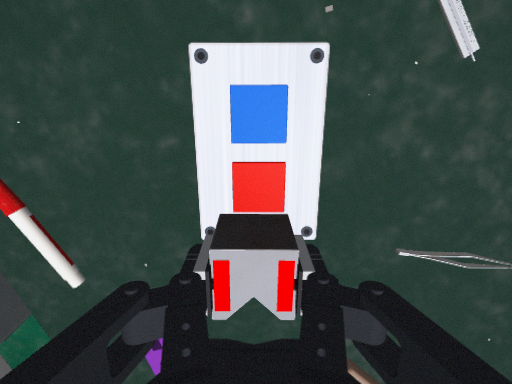

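```bash
cat > held.py <<'E'
from m1 import *
import sys
# held.py colour ztop : held block's bars on plane z relative to the TCP, in the tool's jaw/y axes, from the last wrist frame
w=load('wrist'); ts=np.mean([get_obs()['tcp_pos'] for _ in range(20)],0); R=np.array(get_obs()['eef_rot'])
m=masks(w['pixels'])[0 if sys.argv[1]=='r' else 1].copy(); m[:235]=0
c,s,a,P=rect(w,m,float(sys.argv[2])); d=c-ts[:2]
print('tcp',ts.round(4),'bars c',c.round(4),'sides',np.round(s,4),'ang',round(a,2),'off',d.round(4),'along jaw',(d@R[:2,2]).round(4),'along tool y',(d@R[:2,1]).round(4))
E
python3 held.py r 0.152
```

```text
tcp [ 0.5237 -0.0017  0.1176] bars c [ 0.5247 -0.0035] sides [0.0257 0.0352] ang 68.99 off [ 0.001  -0.0018] along jaw 0.0015 along tool y -0.0013
```

```bash
python3 -m jog '[[0.2,[0.006,0.0005,-0.03],0],[0.2,[0,0,-0.03],0],[0.2,[0,0,-0.02],0],[0.2,[0,0,-0.01],0],[0.2,[0,0,-0.003],0]]'
python3 -m jog '[[0.2,[0,0,-0.001],0],[0.2,[0,0,0],0]]'
```

```text
time: 4.17
tcp_pos: [0.5278, 0.0001, 0.0237]
eef_rot: [[-0.005, 0.339, 0.941], [0.001, 0.941, -0.339], [-1.0, -0.001, -0.005]]
ft_force: [-19.1, 2.1, 37.8]
width: 0.0372
time: 4.33
tcp_pos: [0.5297, -0.0002, 0.0241]
eef_rot: [[-0.0, 0.339, 0.941], [0.001, 0.941, -0.339], [-1.0, 0.001, -0.001]]
ft_force: [-0.2, -0.7, -1.7]
width: 0.0369
```

```bash
python3 -m jog '[[0.2,[0,0,-0.001],0],[0.2,[0,0,0],0]]'; python3 -m jog '[[0.2,[0,0,-0.0007],0],[0.2,[0,0,0],0]]'; python3 -c "
from h import *
A=[get_obs() for _ in range(10)]; print(np.mean([a['tcp_pos'] for a in A],0),np.mean([a['ft_force'] for a in A],0))"
```

```text
time: 4.5
tcp_pos: [0.5301, -0.0002, 0.0238]
eef_rot: [[0.0, 0.34, 0.941], [0.002, 0.941, -0.34], [-1.0, 0.002, -0.0]]
ft_force: [-7.0, 2.2, 12.2]
width: 0.0374
time: 4.67
tcp_pos: [0.5302, -0.0002, 0.0238]
eef_rot: [[0.0, 0.34, 0.941], [0.002, 0.941, -0.34], [-1.0, 0.002, -0.001]]
ft_force: [-10.6, 0.1, 23.3]
width: 0.0373
[ 5.30166309e-01 -2.18844182e-04  2.38107649e-02] [-10.61982059   0.08544784  23.30769691]
```

```bash
python3 -m jog '[[0.2,[0,0,0.0012],0],[0.5,[0,0,0],0],[0.9,[0,0,0],0],[1,[0,0,0],0],[1,[0,0,0.012],0]]'
python3 -m jog '[[1,[0,0,0.036],0],[1,[0,0,0.036],0],[1,[0,0,0.036],0],[1,[-0.008,-0.022,0.02],0],[1,[0,0,0],0]]'
python3 see.py w3.png r .057 .529 -.002 .028 b .017 .5497 .0561 .05
python3 - <<'E'
from h import *
w=load('wrist')['pixels']; save(cv2.resize(w[60:260,160:360],(800,800))[:600],'w3c.png')
E
```

```text
time: 5.08
tcp_pos: [0.5286, -0.0012, 0.0336]
eef_rot: [[-0.003, 0.341, 0.94], [-0.001, 0.94, -0.341], [-1.0, -0.002, -0.002]]
ft_force: [-0.5, 0.5, 0.4]
width: 0.0767
time: 5.5
tcp_pos: [0.5237, -0.0272, 0.1684]
eef_rot: [[0.007, 0.344, 0.939], [0.001, 0.939, -0.345], [-1.0, 0.003, 0.007]]
ft_force: [0.8, -0.3, -0.5]
width: 0.0854
t 5.55 tcp [ 0.523  -0.0254  0.1661] jaw 159.88 tilt [0.005 0.001] w 0.0855 F [-0.2  0.   0.1]
r c [0.5325 0.0045] sides [0.0388 0.039 ] ang 69.78 px [249. 152.] n 731 off from tcp [0.0094 0.0299]
b c [0.5506 0.056 ] sides [0.0445 0.0454] ang 70.07 px [248.  87.] n 2414 off from tcp [0.0276 0.0814]
```

View pics/w3c.png

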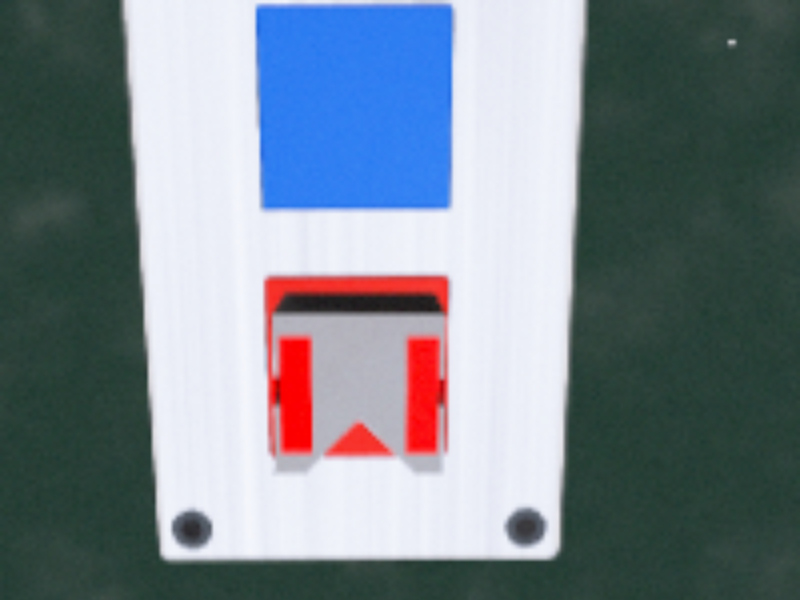

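```bash
cat > vchk.py <<'E'
from m1 import *
import sys
# points of a 4x crop (origin u0 v0) -> world, in plate axes relative to pad centre
u0,v0=160,60
w=load('wrist'); C=np.array([.5294,-.0022]); a=np.radians(70.0)
Y=np.array([np.cos(a),np.sin(a)]); X=np.array([np.sin(a),-np.cos(a)])
for n,z,pts in [('pad far',.017,[(266,277),(448,277)]),('block bottom far',.017,[(285,296),(438,296)]),('top far',.057,[(273,312),(446,312)]),('top near',.057,[(275,471),(442,471)]),('plate near',.012,[(163,558),(560,558)])]:
    P=onz(w,[(u0+x/4,v0+y/4) for x,y in pts],z)[:,:2]-C
    print(n,np.c_[P@X,P@Y].round(4).tolist())
E
python3 vchk.py
```

```text
pad far [[-0.0219, 0.0225], [0.0232, 0.0223]]
block bottom far [[-0.0174, 0.0178], [0.0207, 0.0177]]
top far [[-0.0172, 0.0192], [0.0202, 0.019]]
top near [[-0.0178, -0.0164], [0.0198, -0.0165]]
plate near [[-0.0527, -0.053], [0.0553, -0.0535]]
```

```bash
python3 -m jog '[[1,[0.006,0.0355,0],-5],[1,[0.006,0.0355,0],-5],[1,[0.006,0.0355,0],-5],[1,[0.006,0.0355,0],-5],[1,[0.006,0.0355,0],-5]]'
python3 -m jog '[[1,[0.006,0.0355,0],-5],[1,[0.006,0.0355,0],-5],[1,[0.006,0.036,-0.006],-3],[1,[0,0,0],0],[1,[0,0,0],0]]'
python3 see.py w4.png b .04 .571 .259 .035 bg .04 .571 .259 .03
```

```text
time: 5.97
tcp_pos: [0.5514, 0.1562, 0.1622]
eef_rot: [[-0.001, 0.709, 0.705], [-0.0, 0.705, -0.709], [-1.0, -0.001, -0.001]]
ft_force: [0.8, 0.3, -0.3]
width: 0.0852
time: 6.38
tcp_pos: [0.5685, 0.2643, 0.1549]
eef_rot: [[-0.002, 0.845, 0.535], [-0.002, 0.535, -0.845], [-1.0, -0.003, 0.0]]
ft_force: [0.2, -1.0, -0.2]
width: 0.085
t 6.43 tcp [0.5691 0.2619 0.1556] jaw 122.18 tilt [-0.002 -0.002] w 0.0852 F [ 0.2 -1.2 -0.8]
b c [0.5718 0.2586] sides [0.0251 0.038 ] ang 32.34 px [260. 186.] n 417 off from tcp [ 0.0027 -0.0033]
bg c [0.5715 0.2585] sides [0.0364 0.0381] ang 30.76 px [259. 187.] n 1313 off from tcp [ 0.0024 -0.0034]
```

```bash
python3 -m jog '[[1,[0.0025,-0.0034,-0.036],-0.7],[1,[0,0,-0.036],0],[1,[0,0,-0.036],0],[1,[0,0,-0.028],0],[1,[0,0,-0.014],0]]'
python3 -m jog '[[1,[0,0,0],0],[0.3,[0,0,0],0],[0.2,[0,0,0],0],[0.2,[0,0,0],0],[0.2,[0,0,0],0]]' 60
python3 -m jog '[[0.2,[0,0,0],0],[0.2,[0,0,0],0],[0.2,[0,0,0.02],0],[0.2,[0,0,0.036],0],[0.2,[0,0,0.036],0]]'
python3 -m jog '[[0.2,[-0.002,-0.02,0.02],4],[0.2,[-0.002,-0.023,0],5],[0.2,[-0.002,-0.023,0],5],[0.2,[-0.002,-0.023,0],5],[0.2,[-0.002,-0.023,0],5]]'
python3 -m jog '[[0.2,[-0.002,-0.023,0],5],[0.2,[-0.002,-0.023,0],5],[0.2,[-0.003,-0.023,0],4],[0.2,[-0.004,-0.023,0],0.5],[0.2,[0,0,0],0]]'
python3 see.py w5.png; python3 held.py b .152
```

```text
time: 6.85
tcp_pos: [0.5703, 0.2553, 0.0032]
eef_rot: [[-0.004, 0.855, 0.519], [-0.003, 0.519, -0.855], [-1.0, -0.005, 0.0]]
ft_force: [-1.4, -0.2, -0.1]
width: 0.0854
time: 7.27
tcp_pos: [0.5734, 0.2585, 0.0087]
eef_rot: [[0.002, 0.854, 0.52], [0.002, 0.52, -0.854], [-1.0, 0.003, -0.0]]
ft_force: [-0.4, 1.3, 2.0]
width: 0.0389
time: 7.68
tcp_pos: [0.5715, 0.2573, 0.0994]
eef_rot: [[-0.002, 0.854, 0.52], [-0.001, 0.52, -0.854], [-1.0, -0.002, 0.0]]
ft_force: [1.7, 0.5, -1.7]
width: 0.0372
time: 8.1
tcp_pos: [0.5622, 0.1448, 0.1196]
eef_rot: [[0.001, 0.565, 0.825], [0.001, 0.825, -0.565], [-1.0, 0.001, 0.0]]
ft_force: [0.2, 0.3, -0.7]
width: 0.0374
time: 8.52
tcp_pos: [0.5508, 0.0479, 0.1196]
eef_rot: [[0.0, 0.349, 0.937], [-0.001, 0.937, -0.349], [-1.0, -0.001, 0.001]]
ft_force: [0.3, -0.0, -2.4]
width: 0.0375
t 8.57 tcp [0.5512 0.0506 0.1196] jaw 159.59 tilt [ 0.001 -0.   ] w 0.0368 F [ 0.5  1.6 -1.8]
tcp [0.5512 0.0506 0.1196] bars c [0.5512 0.0467] sides [0.0254 0.0351] ang 69.56 off [ 0.     -0.0039] along jaw 0.0014 along tool y -0.0037
```

View pics/w5.png

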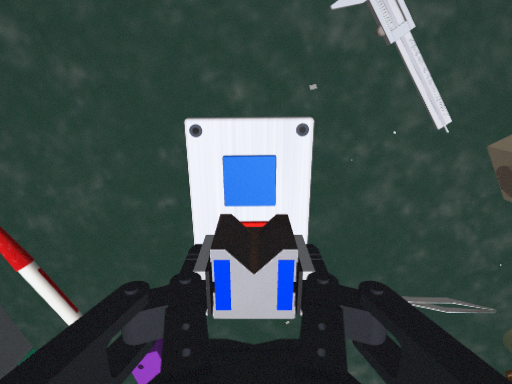

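```bash
python3 -m jog '[[0.2,[0,0.008,0],0.4],[0.2,[0,0,0],0],[0.2,[0,0,0],0],[0.2,[0,0,0],0]]' >/dev/null; python3 see.py - b .017 .5506 .056 .026; python3 held.py b .152
```

```text
t 8.95 tcp [0.5514 0.0626 0.1187] jaw 160.34 tilt [-0. -0.] w 0.0369 F [-0.3  0.9 -0.9]
b c [0.5509 0.0562] sides [0.046  0.0452] ang 70.4 px [255. 197.] n 2282 off from tcp [-0.0005 -0.0064]
tcp [0.5514 0.0626 0.1187] bars c [0.552  0.0624] sides [0.0252 0.0349] ang 70.42 off [ 0.0006 -0.0003] along jaw 0.0007 along tool y -0.0
```

```bash
for i in 1 2 3; do python3 see.py - b .017 .5506 .056 .026|cut -c1-120; python3 held.py b .152; done
```

```text
t 9.0 tcp [0.5514 0.0624 0.1187] jaw 160.31 tilt [-0. -0.] w 0.0368 F [-0.2 -0.1 -2.4]
b c [0.5509 0.0563] sides [0.045  0.0453] ang 70.38 px [255. 197.] n 2291 off from tcp [-0.0005 -0.006 ]
tcp [0.5514 0.0624 0.1187] bars c [0.552 0.062] sides [0.0252 0.0348] ang 70.39 off [ 0.0006 -0.0004] along jaw 0.0007 along tool y -0.0001
t 9.05 tcp [0.5514 0.0621 0.1187] jaw 160.29 tilt [-0. -0.] w 0.0371 F [ 0.5  0.4 -1.7]
b c [0.5508 0.0561] sides [0.045  0.0453] ang 70.34 px [255. 197.] n 2265 off from tcp [-0.0006 -0.006 ]
tcp [0.5514 0.0621 0.1187] bars c [0.552  0.0617] sides [0.0252 0.0348] ang 70.36 off [ 0.0006 -0.0004] along jaw 0.0007 along tool y -0.0002
t 9.1 tcp [0.5514 0.062  0.1187] jaw 160.28 tilt [-0. -0.] w 0.0374 F [-0.   1.2 -2.8]
b c [0.551  0.0568] sides [0.0449 0.0453] ang 70.32 px [254. 196.] n 2297 off from tcp [-0.0004 -0.0052]
tcp [0.5514 0.062  0.1187] bars c [0.552  0.0615] sides [0.0252 0.0348] ang 70.34 off [ 0.0006 -0.0005] along jaw 0.0008 along tool y -0.0002
```

```bash
python3 -m jog '[[0.2,[0,0,0],-0.3],[0.2,[0,0,0],0],[0.2,[0,0,0],0],[0.2,[0,0,0],0],[0.2,[0,0,0],0]]' >/dev/null;python3 -m jog '[[0.2,[0,0,0],0],[0.2,[0,0,0],0],[0.2,[0,0,0],0],[0.2,[0,0,0],0]]' ; python3 see.py - b .017 .5506 .056 .026; python3 held.py b .152
```

```text
time: 9.85
tcp_pos: [0.5514, 0.0618, 0.1188]
eef_rot: [[-0.0, 0.343, 0.939], [0.0, 0.939, -0.343], [-1.0, -0.0, -0.0]]
ft_force: [0.2, -0.5, -1.1]
width: 0.0374
t 9.9 tcp [0.5514 0.0618 0.1188] jaw 159.96 tilt [-0.  0.] w 0.037 F [-0.3 -0.7 -2.5]
b c [0.5509 0.0565] sides [0.0449 0.0453] ang 69.99 px [254. 196.] n 2300 off from tcp [-0.0004 -0.0053]
tcp [0.5514 0.0618 0.1188] bars c [0.552  0.0611] sides [0.0252 0.0349] ang 70.01 off [ 0.0006 -0.0007] along jaw 0.0008 along tool y -0.0004
```

```bash
python3 -m jog '[[0.2,[-0.0007,-0.0047,-0.03],0],[0.2,[0,0,-0.03],0],[0.2,[0,0,-0.02],0],[0.2,[0,0,-0.01],0],[0.2,[0,0,0],0]]'
python3 -m jog '[[0.2,[0,0,0],0],[0.2,[0,0,0],0],[0.2,[0,0,-0.003],0],[0.2,[0,0,0],0],[0.2,[0,0,0],0]]'
```

```text
time: 10.32
tcp_pos: [0.5497, 0.057, 0.0273]
eef_rot: [[-0.003, 0.343, 0.939], [-0.001, 0.939, -0.343], [-1.0, -0.002, -0.002]]
ft_force: [-0.3, 0.6, -1.7]
width: 0.0372
time: 10.73
tcp_pos: [0.5508, 0.0572, 0.0261]
eef_rot: [[0.0, 0.343, 0.939], [0.0, 0.939, -0.343], [-1.0, 0.0, 0.0]]
ft_force: [-0.4, -0.5, -2.1]
width: 0.0369
```

```bash
python3 -m jog '[[0.2,[0,0,-0.0015],0],[0.2,[0,0,0],0],[0.2,[0,0,0],0]]'
python3 -m jog '[[0.2,[0,0,-0.001],0],[0.2,[0,0,0],0],[0.2,[0,0,0],0]]'
```

```text
time: 10.98
tcp_pos: [0.551, 0.0572, 0.0256]
eef_rot: [[0.0, 0.343, 0.939], [0.001, 0.939, -0.343], [-1.0, 0.001, 0.0]]
ft_force: [-5.2, -0.4, 12.0]
width: 0.037
time: 11.23
tcp_pos: [0.551, 0.0572, 0.0255]
eef_rot: [[0.0, 0.343, 0.939], [0.002, 0.939, -0.343], [-1.0, 0.001, -0.0]]
ft_force: [-10.9, -0.8, 25.4]
width: 0.0372
```

```bash
python3 -m jog '[[0.2,[0,0,0.0018],0],[0.5,[0,0,0],0],[0.9,[0,0,0],0],[1,[0,0,0],0],[1,[0,0,0.012],0]]'
python3 -m jog '[[1,[0,0,0.036],0],[1,[0,0,0.036],0],[1,[0,0,0.036],0],[1,[-0.014,-0.038,0.02],0],[1,[-0.008,-0.022,0],0]]'
python3 -m jog '[[1,[0,0,0],0],[1,[0,0,0],0],[1,[0,0,0],0],[1,[0,0,0],0],[1,[0,0,0],0]]'
python3 see.py w6.png b .057 .55 .056 .023 
python3 - <<'E'
from h import *
w=load('wrist')['pixels']; save(cv2.resize(w[60:260,160:360],(800,800))[:600],'w6c.png')
E
```

```text
time: 11.65
tcp_pos: [0.5492, 0.0569, 0.0355]
eef_rot: [[-0.003, 0.343, 0.939], [-0.001, 0.939, -0.343], [-1.0, -0.002, -0.003]]
ft_force: [-1.2, 0.8, -0.4]
width: 0.077
time: 12.07
tcp_pos: [0.5318, -0.0016, 0.1689]
eef_rot: [[0.007, 0.342, 0.94], [0.001, 0.94, -0.342], [-1.0, 0.003, 0.006]]
ft_force: [1.4, -1.5, 0.3]
width: 0.0854
time: 12.48
tcp_pos: [0.5298, 0.001, 0.1632]
eef_rot: [[-0.001, 0.341, 0.94], [-0.0, 0.94, -0.341], [-1.0, -0.001, -0.001]]
ft_force: [-0.1, -0.8, -0.2]
width: 0.0854
t 12.53 tcp [0.5298 0.0008 0.1632] jaw 160.03 tilt [-0.001 -0.   ] w 0.0851 F [0.9 0.5 0.7]
b c [0.5518 0.0601] sides [0.0357 0.0389] ang 71.39 px [254. 116.] n 990 off from tcp [0.0221 0.0593]
```

View pics/w6c.png

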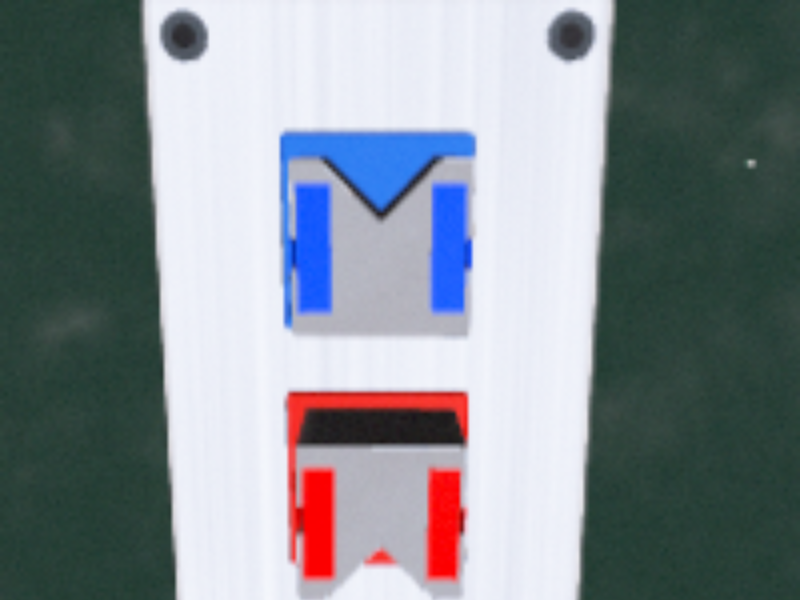

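```bash
cat > vchk2.py <<'E'
from h import *
w=load('wrist'); a=np.radians(70.0); Y=np.array([np.cos(a),np.sin(a)]); X=np.array([np.sin(a),-np.cos(a)]); C=np.array([.54,.0269])
for n,z,pts in [('padB far',.017,[(281,131),(475,131)]),('B top far',.057,[(289,157),(476,157)]),('B top near',.057,[(293,334),(468,334)]),('padR far',.017,[(290,393),(467,393)]),('R bot far',.017,[(305,408),(455,408)]),('R top far',.057,[(298,445),(464,445)]),('bolts',.012,[(184,36),(571,36)])]:
    P=onz(w,[(160+x/4-.4,60+y/4-.4) for x,y in pts],z)[:,:2]-C
    q=np.c_[P@X,P@Y]; print(n,q.round(4).tolist(),'mid',q.mean(0).round(4))
E
python3 vchk2.py
```

```text
padB far [[-0.0225, 0.0539], [0.0229, 0.0539]] mid [0.0002 0.0539]
B top far [[-0.0178, 0.0485], [0.0201, 0.0485]] mid [0.0011 0.0485]
B top near [[-0.0178, 0.0127], [0.0194, 0.0127]] mid [0.0008 0.0127]
padR far [[-0.0218, -0.0083], [0.0226, -0.0082]] mid [ 0.0004 -0.0082]
R bot far [[-0.0181, -0.0121], [0.0197, -0.012]] mid [ 0.0008 -0.0121]
R top far [[-0.0172, -0.0116], [0.0192, -0.0116]] mid [ 0.001  -0.0116]
bolts [[-0.0449, 0.0747], [0.045, 0.0748]] mid [0.0001 0.0747]
```

```bash
python3 -m jog '[[1,[-0.0042,-0.036,0],1],[1,[-0.0042,-0.036,0],1],[1,[-0.0042,-0.036,0],1],[1,[-0.0042,-0.036,0],1],[1,[-0.0042,-0.036,0],1]]' >/dev/null
python3 -m jog '[[1,[-0.0042,-0.036,0],1],[1,[-0.0042,-0.036,0],1],[1,[-0.0042,-0.036,0],1],[1,[-0.0042,-0.036,0],1],[1,[-0.0042,-0.036,0],1]]' >/dev/null
python3 -m jog '[[1,[-0.0042,-0.034,0],0.4],[1,[0,0,0],0],[1,[0,0,0],0],[1,[0,0,0],0],[1,[0,0,0],0]]'
python3 see.py w7.png g .03 .4831 -.3936 .055
```

```text
time: 13.78
tcp_pos: [0.4845, -0.3922, 0.1631]
eef_rot: [[-0.0, 0.165, 0.986], [0.001, 0.986, -0.165], [-1.0, 0.001, -0.001]]
ft_force: [-0.4, -0.2, 0.0]
width: 0.0853
t 13.83 tcp [ 0.4846 -0.3922  0.1633] jaw 170.51 tilt [-0.     0.001] w 0.0855 F [-0.5 -0.5  0.6]
g c [ 0.4841 -0.3902] sides [0.1055 0.1029] ang 19.65 px [252. 178.] n 4559 off from tcp [-0.0005  0.002 ]
```

View pics/w7.png

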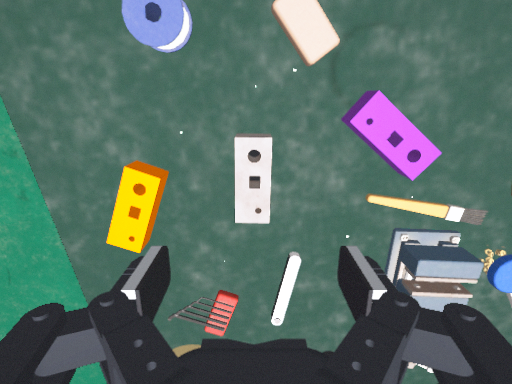

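```bash
cat > comp.py <<'E'
from m1 import *
import sys
# comp.py u v z [cam]: rectangle of the light-grey blob nearest pixel u,v, on plane z
u,v,z=map(float,sys.argv[1:4]); cam=sys.argv[4] if len(sys.argv)>4 else 'wrist'
w=load(cam); im=w['pixels'].astype(int); m=((im.min(2)>120)).astype(np.uint8)
n,l=cv2.connectedComponents(m); vu=np.argwhere(l>0); k=l[tuple(vu[np.argmin(((vu-[v,u])**2).sum(1))])]
P=onz(w,np.argwhere(l==k)[:,::-1],z)[:,:2]; c,s,a=cv2.minAreaRect(P.astype(np.float32))
o=get_obs(); print('c',np.round(c,4),'sides',np.round(s,4),'ang',round(a,2),'n',len(P),'tcp',np.round(o['tcp_pos'],4),'off',np.round(np.array(c)-o['tcp_pos'][:2],4))
E
python3 comp.py 242 190 .03
```

```text
c [ 0.4853 -0.3937] sides [0.0888 0.0392] ang 80.28 n 2938 tcp [ 0.4846 -0.3922  0.1633] off [ 0.0007 -0.0016]
```

```bash
python3 -m jog '[[1,[0.0007,-0.0016,-0.036],-0.2],[1,[0,0,-0.036],0],[1,[0,0,-0.036],0],[1,[0,0,-0.032],0],[1,[0,0,-0.018],0]]' >/dev/null
python3 -m jog '[[1,[0,0,0],0],[1,[0,0,0],0],[1,[0,0,0],0],[0.3,[0,0,0],0],[0.2,[0,0,0],0]]' 100
python3 -m jog '[[0.2,[0,0,0],0],[0.2,[0,0,0],0],[0.2,[0,0,0],0],[0.2,[0,0,0],0],[0.2,[0,0,0],0]]'
python3 -m jog '[[0.2,[0,0,0.01],0],[0.2,[0,0,0.03],0],[0.2,[0,0,0.036],0],[0.2,[0,0,0.036],0],[0.2,[0,0,0.036],0]]'
```

```text
time: 14.67
tcp_pos: [0.4854, -0.396, 0.0073]
eef_rot: [[0.002, 0.171, 0.985], [-0.001, 0.985, -0.171], [-1.0, -0.001, 0.003]]
ft_force: [0.7, 0.5, -0.5]
width: 0.0639
time: 15.08
tcp_pos: [0.4844, -0.396, 0.0066]
eef_rot: [[0.001, 0.171, 0.985], [-0.0, 0.985, -0.171], [-1.0, -0.0, 0.001]]
ft_force: [-2.9, 1.3, 7.7]
width: 0.0342
time: 15.5
tcp_pos: [0.4832, -0.395, 0.1547]
eef_rot: [[-0.002, 0.171, 0.985], [0.001, 0.985, -0.171], [-1.0, 0.001, -0.002]]
ft_force: [1.9, 0.5, -7.8]
width: 0.0342
```

```bash
python3 -m jog '[[0.2,[0.0046,0.025,0],-1],[0.2,[0.0046,0.036,0],-1],[0.2,[0.0046,0.036,0],-1],[0.2,[0.0046,0.036,0],-1],[0.2,[0.0046,0.036,0],-1]]' >/dev/null
python3 -m jog '[[0.2,[0.0046,0.036,0],-1],[0.2,[0.0046,0.036,0],-1],[0.2,[0.0046,0.036,0],-1],[0.2,[0.0046,0.036,0],-1],[0.2,[0.0046,0.036,0],-1]]' >/dev/null
python3 -m jog '[[0.2,[0.0046,0.036,0],0],[0.2,[0.0046,0.025,0],0],[0.2,[0,0.012,0],0],[0.2,[0,0,0],0],[0.2,[0,0,0],0]]' >/dev/null
python3 -m jog '[[0.2,[0,0,0],0],[0.2,[0,0,0],0],[0.2,[0,0,0],0],[0.2,[0,0,0],0],[0.2,[0,0,0],0]]'
python3 see.py w8.png
```

```text
time: 17.17
tcp_pos: [0.5394, 0.0258, 0.1536]
eef_rot: [[-0.0, 0.34, 0.94], [0.0, 0.94, -0.34], [-1.0, -0.0, -0.0]]
ft_force: [-0.7, 0.6, -7.8]
width: 0.0344
t 17.22 tcp [0.5395 0.026  0.1536] jaw 160.12 tilt [-0.  0.] w 0.0342 F [-0.5  0.2 -8. ]
```

View pics/w8.png

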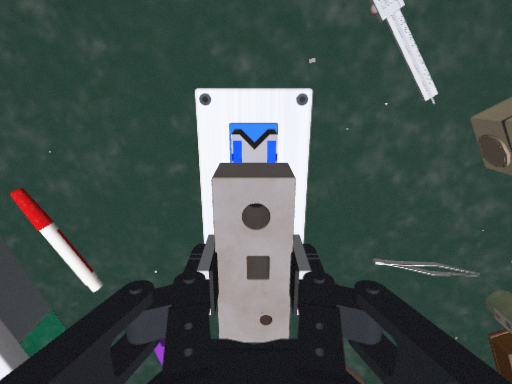

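```bash
python3 - <<'E'
from h import *
w=load('wrist'); o=get_obs(); R=np.array(o['eef_rot']); t=np.array(o['tcp_pos']); print(t.round(4))
for n,z,p in [('top far',.177,[(213,178),(295,178)]),('bot far',.147,[(220,163.5),(289,163.5)]),('top near',.177,[(219,340),(289,340)])]:
    q=(onz(w,p,z)-t)@R; print(n,'jaw',q[:,2].round(4),'y',q[:,1].round(4))
E
```

```text
[0.5395 0.026  0.1536]
top far jaw [-0.0163  0.0184] y [0.0455 0.0455]
bot far jaw [-0.0167  0.0193] y [0.045 0.045]
top near jaw [-0.0169  0.019 ] y [-0.0406 -0.0405]
```

```bash
python3 -m jog '[[0.2,[0,-0.001,-0.03],0],[0.2,[0,0,-0.03],0],[0.2,[0,0,-0.018],0],[0.2,[0,0,-0.008],0],[0.2,[0,0,0],0]]' >/dev/null
python3 -m jog '[[0.2,[0,0,0],0],[0.2,[0,0,0],0],[0.2,[0,0,0],0],[0.2,[0,0,-0.002],0],[0.2,[0,0,0],0]]'
python3 -m jog '[[0.2,[0,0,0],0],[0.2,[0,0,0],0],[0.2,[0,0,0],0]]'
```

```text
time: 18.05
tcp_pos: [0.5398, 0.0256, 0.066]
eef_rot: [[0.001, 0.339, 0.941], [0.0, 0.941, -0.339], [-1.0, 0.001, 0.001]]
ft_force: [-0.9, 0.6, -7.6]
width: 0.0341
time: 18.3
tcp_pos: [0.5395, 0.0255, 0.0657]
eef_rot: [[0.0, 0.339, 0.941], [0.0, 0.941, -0.339], [-1.0, 0.0, 0.0]]
ft_force: [-0.3, -1.0, -7.3]
width: 0.0342
```

```bash
python3 -m jog '[[0.2,[0,0,-0.0012],0],[0.2,[0,0,0],0],[0.2,[0,0,0],0]]'
python3 -m jog '[[0.2,[0,0,-0.0008],0],[0.2,[0,0,0],0],[0.2,[0,0,0],0]]'
```

```text
time: 18.55
tcp_pos: [0.5394, 0.0254, 0.0642]
eef_rot: [[-0.0, 0.339, 0.941], [-0.0, 0.941, -0.339], [-1.0, -0.0, -0.0]]
ft_force: [-0.3, -0.5, -6.4]
width: 0.0342
time: 18.8
tcp_pos: [0.5395, 0.0255, 0.0636]
eef_rot: [[0.0, 0.339, 0.941], [0.0, 0.941, -0.339], [-1.0, 0.0, 0.0]]
ft_force: [-0.1, -0.2, -6.3]
width: 0.0341
```

```bash
python3 -m jog '[[0.2,[0,0,-0.0008],0],[0.2,[0,0,0],0],[0.2,[0,0,0],0]]'
python3 -m jog '[[0.2,[0,0,-0.0005],0],[0.2,[0,0,0],0],[0.2,[0,0,0],0]]'
```

```text
time: 19.05
tcp_pos: [0.5397, 0.0254, 0.0635]
eef_rot: [[0.0, 0.34, 0.941], [0.001, 0.941, -0.34], [-1.0, 0.001, 0.0]]
ft_force: [-3.8, -0.7, 6.1]
width: 0.0344
time: 19.3
tcp_pos: [0.5397, 0.0254, 0.0635]
eef_rot: [[0.0, 0.34, 0.941], [0.001, 0.941, -0.34], [-1.0, 0.001, -0.0]]
ft_force: [-7.3, -1.2, 12.4]
width: 0.034
```

```bash
python3 -m jog '[[0.2,[0,0,0.0006],0],[0.3,[0,0,0],0],[0.5,[0,0,0],0],[0.8,[0,0,0],0],[1,[0,0,0],0]]' 
python3 -m jog '[[1,[0,0,0.012],0],[1,[0,0,0.036],0],[1,[0,0,0.036],0],[1,[-0.007,-0.018,0.036],0],[1,[-0.007,-0.018,0.01],0]]'
python3 -m jog '[[1,[0,0,0],0],[1,[0,0,0],0],[1,[0,0,0],0],[1,[0,0,0],0],[1,[0,0,0],0]]'
python3 see.py w9.png 
python3 - <<'E'
from h import *
w=load('wrist')['pixels']; save(cv2.resize(w[60:260,160:360],(600,600)),'w9c.png')
E
```

```text
time: 19.72
tcp_pos: [0.54, 0.0255, 0.0631]
eef_rot: [[0.001, 0.339, 0.941], [0.0, 0.941, -0.339], [-1.0, 0.0, 0.001]]
ft_force: [-0.1, -0.6, 0.8]
width: 0.0655
time: 20.13
tcp_pos: [0.528, -0.0106, 0.199]
eef_rot: [[0.007, 0.338, 0.941], [0.001, 0.941, -0.338], [-1.0, 0.004, 0.006]]
ft_force: [0.9, -0.6, 0.9]
width: 0.0851
time: 20.55
tcp_pos: [0.5252, -0.0098, 0.1921]
eef_rot: [[-0.002, 0.338, 0.941], [-0.001, 0.941, -0.338], [-1.0, -0.001, -0.001]]
ft_force: [0.8, -0.1, -0.6]
width: 0.0853
t 20.6 tcp [ 0.5252 -0.0099  0.1921] jaw 160.22 tilt [-0.001 -0.001] w 0.0854 F [ 0.4  0.  -0.7]
```

View pics/w9c.png

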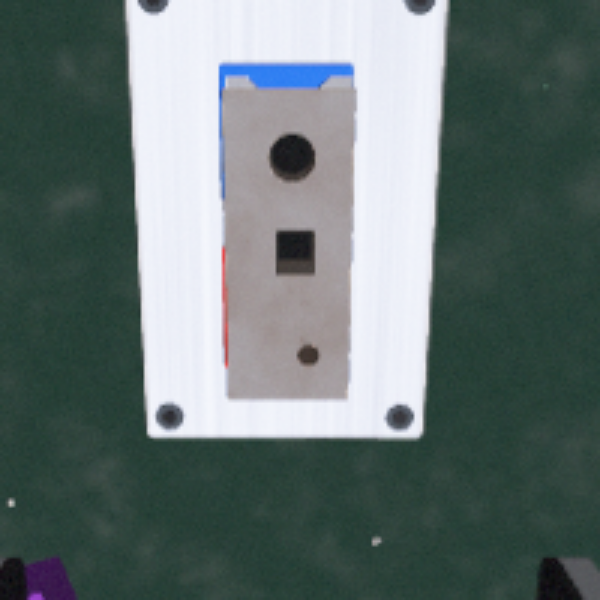

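```bash
python3 - <<'E'
from h import *
w=load('wrist'); a=np.radians(70.0); Y=np.array([np.cos(a),np.sin(a)]); X=np.array([np.sin(a),-np.cos(a)]); C=np.array([.5402,.0267])
for n,z,pts in [('padB far',.017,[(220,63),(354,63)]),('plate near',.012,[(149,437),(422,437)]),('steel top far',.087,[(223,87),(356,87)]),('steel near',.087,[(228,398),(348,398)]),('bolts far',.012,[(153,3),(419,3)]),('bolts near',.012,[(170,416),(400,416)])]:
    P=onz(w,[(160+x/3-.4,60+y/3-.4) for x,y in pts],z)[:,:2]-C
    q=np.c_[P@X,P@Y]; print(n,q.round(4).tolist(),'mid',q.mean(0).round(4))
E
```

```text
padB far [[-0.0226, 0.0537], [0.0228, 0.0539]] mid [0.0001 0.0538]
plate near [[-0.0535, -0.0839], [0.0541, -0.0834]] mid [ 0.0003 -0.0837]
steel top far [[-0.0171, 0.0446], [0.0183, 0.0447]] mid [0.0006 0.0447]
steel near [[-0.0172, -0.0427], [0.0186, -0.0425]] mid [ 0.0007 -0.0426]
bolts far [[-0.0452, 0.0727], [0.0445, 0.073]] mid [-0.0004  0.0729]
bolts near [[-0.0449, -0.0751], [0.045, -0.0747]] mid [ 0.0001 -0.0749]
```

```bash
python3 -m jog '[[1,[-0.0065,0.025,0],0],[1,[-0.0065,0.036,0],0],[1,[-0.0065,0.036,0],-1],[1,[-0.0065,0.036,0],-1],[1,[-0.0065,0.036,0],-1]]' >/dev/null
python3 -m jog '[[1,[-0.0065,0.036,0],-1],[1,[-0.0065,0.036,0],-1],[1,[-0.0065,0.036,-0.01],0],[1,[-0.0065,0.036,-0.01],0],[1,[-0.0065,0.036,-0.01],0]]' >/dev/null
python3 -m jog '[[1,[-0.0065,0.036,0],0],[1,[0,0,0],0],[1,[0,0,0],0],[1,[0,0,0],0],[1,[0,0,0],0]]' >/dev/null
python3 -m jog '[[1,[0,0,0],0],[1,[0,0,0],0],[1,[0,0,0],0],[1,[0,0,0],0]]'
python3 see.py w10.png; python3 comp.py 250 185 .014
```

```text
time: 22.18
tcp_pos: [0.4542, 0.374, 0.1631]
eef_rot: [[0.0, 0.421, 0.907], [0.0, 0.907, -0.421], [-1.0, 0.0, -0.0]]
ft_force: [-0.5, -0.4, -0.2]
width: 0.0854
t 22.23 tcp [0.4541 0.3742 0.163 ] jaw 155.13 tilt [0. 0.] w 0.0853 F [-0.6  0.3  0.3]
c [0.4541 0.3769] sides [0.0532 0.0343] ang 63.99 n 1439 tcp [0.4541 0.3742 0.163 ] off [-0.      0.0027]
```

View pics/w10.png

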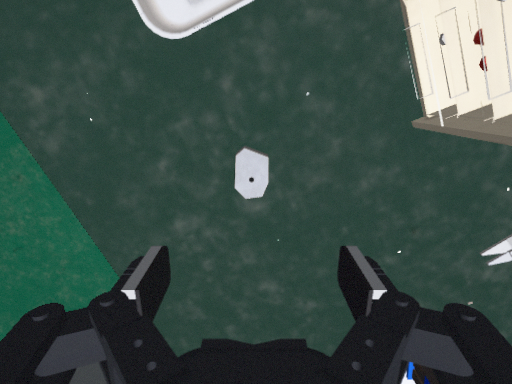

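```bash
python3 -m jog '[[1,[0,0.0027,-0.036],-0.9],[1,[0,0,-0.036],0],[1,[0,0,-0.036],0],[1,[0,0,-0.03],0],[1,[0,0,-0.018],0]]' >/dev/null
python3 -m jog '[[0.7,[0,0,0],0],[0.6,[0,0,0],0],[0.6,[0,0,-0.003],0],[0.6,[0,0,0],0],[0.6,[0,0,0],0]]' 50
python3 -m jog '[[0.6,[0,0,-0.003],0],[0.6,[0,0,0],0],[0.6,[0,0,0],0],[0.6,[0,0,0],0]]'
```

```text
time: 23.07
tcp_pos: [0.4547, 0.3778, 0.0053]
eef_rot: [[0.001, 0.434, 0.901], [0.002, 0.901, -0.434], [-1.0, 0.002, 0.001]]
ft_force: [0.2, -1.0, -0.1]
width: 0.0517
time: 23.4
tcp_pos: [0.454, 0.3772, 0.001]
eef_rot: [[0.0, 0.434, 0.901], [0.0, 0.901, -0.434], [-1.0, 0.0, -0.0]]
ft_force: [-0.0, -1.0, -0.1]
width: 0.051
```

```bash
python3 -m jog '[[0.4,[0,0,0],0],[0.3,[0,0,0],0],[0.2,[0,0,0],0],[0.2,[0,0,0],0],[0.2,[0,0,0],0]]' 50
python3 -m jog '[[0.2,[0,0,0],0],[0.2,[0,0,0],0],[0.2,[0,0,0],0]]'
python3 -m jog '[[0.2,[0,0,0.015],0],[0.2,[0,0,0.036],0],[0.2,[0,0,0.036],0],[0.2,[0,0,0.036],0],[0.2,[0,0,0.036],0]]'
```

```text
time: 23.82
tcp_pos: [0.4542, 0.3773, 0.0013]
eef_rot: [[0.0, 0.434, 0.901], [0.0, 0.901, -0.434], [-1.0, 0.001, 0.0]]
ft_force: [-0.6, -0.9, 6.2]
width: 0.0339
time: 24.07
tcp_pos: [0.4542, 0.3773, 0.0013]
eef_rot: [[0.0, 0.434, 0.901], [0.0, 0.901, -0.434], [-1.0, 0.001, 0.0]]
ft_force: [-1.7, -0.3, 5.3]
width: 0.0336
time: 24.48
tcp_pos: [0.4537, 0.3767, 0.1612]
eef_rot: [[-0.0, 0.434, 0.901], [-0.001, 0.901, -0.434], [-1.0, -0.001, -0.0]]
ft_force: [0.7, 0.5, -1.3]
width: 0.0338
```

```bash
python3 -m jog '[[0.2,[0.008,-0.025,0],0],[0.2,[0.008,-0.034,0],1],[0.2,[0.008,-0.034,0],1],[0.2,[0.008,-0.034,0],1],[0.2,[0.008,-0.034,0],1]]' >/dev/null
python3 -m jog '[[0.2,[0.008,-0.034,0],1],[0.2,[0.008,-0.034,0],0.7],[0.2,[0.008,-0.034,0],0],[0.2,[0.008,-0.034,0],0],[0.2,[0.008,-0.034,0],0]]' >/dev/null
python3 -m jog '[[0.2,[0.0074,-0.0183,0],0],[0.2,[0,0,0],0],[0.2,[0,0,0],0],[0.2,[0,0,0],0],[0.2,[0,0,0],0]]' >/dev/null
python3 -m jog '[[0.2,[0,0,0],0],[0.2,[0,0,0],0],[0.2,[0,0,0],0],[0.2,[0,0,0],0]]'
python3 see.py w11.png
```

```text
time: 26.07
tcp_pos: [0.5413, 0.0283, 0.1599]
eef_rot: [[-0.0, 0.342, 0.94], [0.0, 0.94, -0.342], [-1.0, 0.0, -0.0]]
ft_force: [-0.1, 1.2, -0.7]
width: 0.0336
t 26.12 tcp [0.5413 0.0281 0.1599] jaw 159.99 tilt [-0.  0.] w 0.0334 F [-0.4 -1.  -1. ]
```

View pics/w11.png

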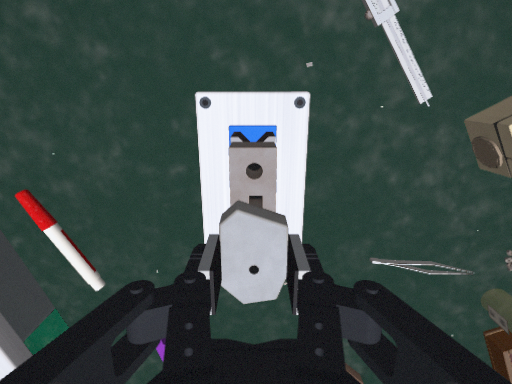

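```bash
python3 - <<'E'
from h import *
w=load('wrist'); o=get_obs(); R=np.array(o['eef_rot']); t=np.array(o['tcp_pos'])
P=[(238,208),(247,303),(220,250),(288,250)]
q=(onz(w,P,.1726)-t)@R; print(np.c_[q[:,2],q[:,1]].round(4), 'ymid',q[:2,1].mean().round(4))
E
python3 comp.py 255 245 .1726
```

```text
[[-0.0067  0.028 ]
 [-0.0028 -0.0262]
 [-0.0161  0.0055]
 [ 0.0179  0.0055]] ymid 0.0009
c [0.5508 0.0537] sides [0.107  0.0485] ang 69.97 n 17290 tcp [0.5413 0.0281 0.1599] off [0.0094 0.0255]
```

```bash
python3 -m jog '[[0.2,[-0.0004,-0.0015,-0.03],0],[0.2,[0,0,-0.025],0],[0.2,[0,0,-0.01],0],[0.2,[0,0,-0.004],0],[0.2,[0,0,0],0]]' >/dev/null
python3 -m jog '[[0.2,[0,0,0],0],[0.2,[0,0,0],0],[0.2,[0,0,0],0],[0.2,[0,0,-0.0015],0],[0.2,[0,0,0],0]]'
python3 -m jog '[[0.2,[0,0,0],0],[0.2,[0,0,-0.001],0],[0.2,[0,0,0],0],[0.2,[0,0,0],0]]'
```

```text
time: 26.95
tcp_pos: [0.5412, 0.0264, 0.0897]
eef_rot: [[0.001, 0.343, 0.939], [0.0, 0.939, -0.343], [-1.0, 0.001, 0.0]]
ft_force: [-0.2, -0.0, -0.2]
width: 0.0339
time: 27.28
tcp_pos: [0.541, 0.0263, 0.0883]
eef_rot: [[-0.0, 0.343, 0.939], [-0.0, 0.939, -0.343], [-1.0, -0.0, -0.0]]
ft_force: [-0.1, 0.9, -1.0]
width: 0.0336
```

```bash
python3 -m jog '[[0.2,[0,0,-0.0007],0],[0.2,[0,0,0],0],[0.2,[0,0,0],0]]'
python3 -m jog '[[0.2,[0,0,-0.0005],0],[0.2,[0,0,0],0],[0.2,[0,0,0],0]]'
```

```text
time: 27.53
tcp_pos: [0.5411, 0.0263, 0.0882]
eef_rot: [[0.0, 0.343, 0.939], [0.0, 0.939, -0.343], [-1.0, 0.0, -0.0]]
ft_force: [-3.2, 0.4, 6.2]
width: 0.0337
time: 27.78
tcp_pos: [0.5411, 0.0263, 0.0882]
eef_rot: [[0.0, 0.343, 0.939], [0.001, 0.939, -0.343], [-1.0, 0.001, -0.0]]
ft_force: [-5.7, -0.7, 12.4]
width: 0.0336
```

Contact. Release, retreat and check.

```bash
python3 -m jog '[[0.2,[0,0,0.0008],0],[0.3,[0,0,0],0],[0.5,[0,0,0],0],[0.8,[0,0,0],0],[1,[0,0,0],0]]' 
python3 -m jog '[[1,[0,0,0.012],0],[1,[0,0,0.03],0],[1,[0,0,0.036],0],[1,[-0.007,-0.018,0.03],0],[1,[-0.007,-0.018,0.01],0]]' >/dev/null
python3 -m jog '[[1,[0,0,0],0],[1,[0,0,0],0],[1,[0,0,0],0],[1,[0,0,0],0],[1,[0,0,0],0]]'
python3 see.py w12.png 
python3 - <<'E'
from h import *
w=load('wrist')['pixels']; save(cv2.resize(w[60:260,160:360],(600,600)),'w12c.png')
E
```

```text
time: 28.2
tcp_pos: [0.5409, 0.0264, 0.0878]
eef_rot: [[-0.0, 0.343, 0.939], [-0.0, 0.939, -0.343], [-1.0, -0.0, -0.0]]
ft_force: [0.2, -0.3, 0.2]
width: 0.0651
time: 29.03
tcp_pos: [0.5267, -0.0089, 0.2052]
eef_rot: [[-0.001, 0.342, 0.94], [-0.0, 0.94, -0.342], [-1.0, -0.001, -0.001]]
ft_force: [-0.9, -1.1, 0.4]
width: 0.0854
t 29.08 tcp [ 0.5267 -0.009   0.2052] jaw 160.02 tilt [-0.001 -0.001] w 0.0854 F [-0.8 -0.8 -1.5]
```

View pics/w12c.png

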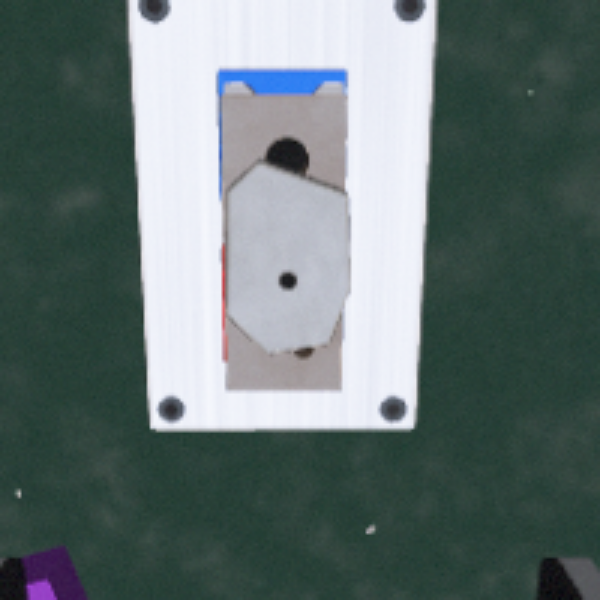

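```bash
python3 - <<'E'
from h import *
w=load('wrist'); a=np.radians(70.0); Y=np.array([np.cos(a),np.sin(a)]); X=np.array([np.sin(a),-np.cos(a)]); C=np.array([.5402,.0267])
for n,z,pts in [('steel far',.087,[(222,94),(347,94)]),('steel near',.087,[(226,390),(342,390)]),('cast y ends',.101,[(262,161),(280,353)]),('cast left',.101,[(227,193),(226,314)]),('cast right',.101,[(349,193),(349,293)]),('padB far',.017,[(219,70),(347,70)]),('bolts near',.012,[(171,408),(393,408)])]:
    P=onz(w,[(160+x/3-.4,60+y/3-.4) for x,y in pts],z)[:,:2]-C
    q=np.c_[P@X,P@Y]; print(n,q.round(4).tolist(),'mid',q.mean(0).round(4))
f=grab('scene'); save(cv2.resize(f['pixels'][150:250,180:300],(720,600)),'s13.png')
E
```

```text
steel far [[-0.0169, 0.0445], [0.0182, 0.0445]] mid [0.0007 0.0445]
steel near [[-0.0175, -0.043], [0.0188, -0.0429]] mid [ 0.0006 -0.043 ]
cast y ends [[-0.0055, 0.0271], [-0.0006, -0.0271]] mid [-0.003 -0.   ]
cast left [[-0.0152, 0.0185], [-0.0161, -0.0155]] mid [-0.0156  0.0015]
cast right [[0.0185, 0.0186], [0.0192, -0.0093]] mid [0.0188 0.0046]
padB far [[-0.0225, 0.0535], [0.0228, 0.0535]] mid [0.0002 0.0535]
bolts near [[-0.0452, -0.0748], [0.0449, -0.0746]] mid [-0.0001 -0.0747]
```

View pics/s13.png

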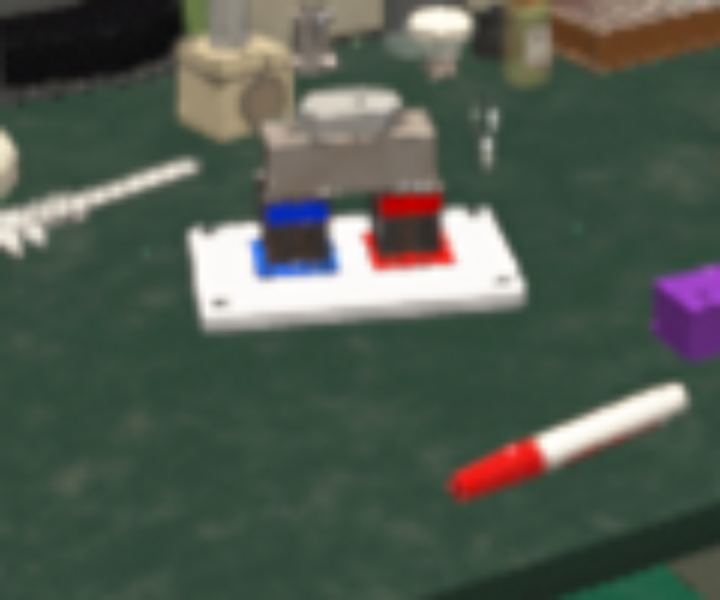

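```bash
python3 -c "
from station import *
print(sign_off())"
```

```text
the job is handed in; nothing more can be done
None
```

The rest is built and handed in at about 29 s. The V-blocks stand on their matching pads, the steel block lies across both, and the casting lies lengthwise on the middle of the steel block. It went up in the order you asked, and each part was released only after light contact. I never approached the brown block, spool or coloured look-alikes. I did not photograph the brown block or spool again at the end.

The last wrist-camera checks, good to about 2 mm, showed:

| Part | Offset | Angle to plate |
|---|---|---|
| Blue V-block | Within 1 mm of its pad centre | Square |
| Red V-block | About 1 mm off its pad centre, towards the blue one | Square |
| Steel block | About 1 mm off the plate centre | In line to within about 0.5° |
| Casting | About 1 mm off the middle of the steel block | Lengthwise to within about 1.5° |

- **Scene view:** the final picture shows the whole stack standing with the gripper clear.
- **Disagreement:** my first reading of the held blue block was about 4 mm off because the arm was still settling. I waited and measured again before placing it.
- **Force:** the wrist sensor showed a brief 38 N (about 42 N in all) as the red V-block was lowered, well under the 120 N limit. I put it down to motion or first contact but did not confirm which.

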